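Press a splined thumbturn home in a lock cylinder

TASK

Fit the steel thumbturn from the wooden block to the lock cylinder that stands in the vice: put its shaft down the cylinder's bore, turn it until its splines mesh with the cam inside, and push it fully home against the spring, so that its collar sits flush on the cylinder's end face. Finish while still holding the thumbturn and pressing it home (a colleague will then tighten its retaining screw; let go and the spring lifts it). Leave the other things where they are.

Things in the scene. Friction and masses are not known exactly. Their poses are not given: they have to be found in the camera images.
- thumbturn: Loose bright steel thumbturn, about 140 g, standing shaft-down in a hole of the wooden block, collar on the block's top, its grip plate within 0.6 rad of the block's length. Origin: on its axis at the collar's underside; z up the axis. Above it: round collar 30 mm diameter, 8 mm thick, then the grip plate. Below: shaft 12.4 mm diameter, 34 mm long.
- thumbturn_tip (a point): free end of the thumbturn's shaft, on its axis, 34 mm below the body's origin, same axes. The lowest 10 mm of the shaft are four straight splines in a cross: ribs 3.2 mm wide, out to 13 mm diameter, pointing along +x, -x, +y and -y; at the very end they are bevelled to 10.6 mm diameter and flat.
- thumbturn_grip (a point): middle of the thumbturn's grip plate, 21 mm above the body's origin, same axes. Plate 34 mm wide (along x), 12 mm thick (along y), 26 mm tall (from the collar's top up): grip it by its two flat faces.
- vice: Blue drill-press vice, fixed on the bench, about 250 mm long (its x; screw handle at -x, 36 mm high) and 100 mm wide, jaws 52 mm high reaching x = +-53 mm. Origin: on the bench below the lock cylinder's axis.
- cylinder: Steel lock cylinder, 62 mm tall, clamped upright (fixed) in the vice; barrel 22 mm diameter, with a fin 10 mm thick reaching 27 mm from the axis along its -y. Origin: on the barrel's axis at its underside, 28 mm above the bench; z up, x along the vice. A plain bore, 14.5 mm diameter, runs from the top (z = 62 mm) down to z = 36; below it, z = 36 to 26, is the cam.
- cylinder_mouth (a point): centre of the bore's mouth in the cylinder's upper end face, 90 mm above the bench. With the thumbturn home, its body origin is at this point.
- cam: Brass cam in the cylinder's middle gap, turns about the same axis with 0.1 N m of friction (light rubbing does not turn it). Origin: on the axis at its underside; +x points along its nose, a lug 8 mm wide jutting out to 16 mm from the axis just above the vice's jaws, visible from above. Starts within 1.3 rad of the cylinder's +y (the side away from the fin).
- cam_top (a point): top of the cam's hub, on the axis, 26 mm below the mouth, axes as the cam's. Inside are four flat-topped teeth, and between them 4.8 mm slots along +x, -x, +y, -y: the thumbturn meshes (about 0.12 rad of play either way) when its grip plate is parallel or square to the nose. Out of mesh, the shaft stops on the teeth, its collar about 8 mm above the end face.
- plunger (a joint): spring plunger in the cam's hub, m pressed down: 0 at rest, when the meshed shaft just meets it with the collar 4 mm above the end face; about 0.004 with the thumbturn home. Pushes up with 4 N at first and 8 N at home.
- block: Wooden block (fixed) 60 x 200 x 50 mm tall, long side along its y. Origin: centre of its underside. Three holes 15.5 mm in diameter, 40 mm deep, at y = -65, 0 and 65 mm; the thumbturn stands in one, the two followers in the others.
- follower_brass: bystander: loose brass rod 12.6 mm in diameter, 80 mm tall, standing in a hole of the block (40 mm stick out). Origin: its lower end.
- follower_black: bystander: loose black plastic rod 12.6 mm in diameter, 75 mm tall, standing in a hole of the block (35 mm stick out). Origin: its lower end.
- screwdriver: bystander: loose screwdriver, 170 mm long, lying on the bench between block and vice, handle to its -x. Origin: below its middle.
- spare_cylinder: bystander: loose brass lock cylinder, 62 mm tall, standing on the bench, solid, with a key in its top (95 mm in all). Origin: centre of the barrel's underside.
Mind the look-alikes: they are no part of the job. Of the things like the thumbturn, leave any that is blue, green or purple; of the rest the larger one is meant.

How it is judged:
By the outcome, as a careful person would: the job done as asked, in the order asked, and still so for the second after the job is handed in, while the arm keeps its last pose, push and grip.
It also fails if it takes over 45 s, if anything falls off the work surface, if the arm or the gripper's body presses on something with over 40 N, if the wrist force passes 120 N, or if a joint passes its speed limit or range.

ROBOT

A 6-joint arm with a two-finger parallel gripper is mounted at the origin on the work surface. World frame = base frame: x ahead of the robot, y to its left, z up, the work surface at z = 0. Lengths are in m, angles in rad, forces in N, time in s.
With the tool pointing down it reaches from about 0.35 to 0.85 m from the base axis. Payload 8.1 kg.
Tool frame: the origin (TCP) lies at the very end of the fingers, on their centre line; the grasp point (between the pads) lies 19 mm behind it; z points along the fingers, y is the line along which they close (so a half turn about z gives the same grasp; the last joint's range is limited). The gripper opens to 93 mm and grips with 3 to 60 N. Pads are 15 mm wide; open, the fingers measure 128 mm over their backs; the gripper's body (75 mm by 188 mm) begins 65 mm behind the grasp point.
Start: joints at [-1.293, 0.13, 1.488, -0, 1.523, -0.085], TCP at [0.213, -0.561, 0.219] pointing down, gripper open.
Joint ranges: [-2.96, 2.96], [-0.89, 2.26], [0.02, 2.5], [-1.34, 4.48], [0, 2.73], [-2.66, 2.66]. Speed limits (rad/s): [2.39, 2.39, 2.79, 3.14, 3.14, 3.14].

INTERFACE

Orientations are given as a rotation vector (axis times angle).
In Python, from plant import monitor, eyes, ticket gives the robot as it stands.
- The arm moves only by the tool arm_command, never from a script. Its argument "deltas" is a list that holds one entry, the list of rows, each a list of 6 numbers: the shift along the world's x, y, z in cm, then the turn, a rotation vector about the world's x, y, z in degrees. In form: [[[tx, ty, tz, rx, ry, rz], ...]]. A call has 1 to 12 rows; each row shifts and turns the commanded pose from where the row before left it; what a row does not reach is not made up. A row lasts 1/12 s, in which the tool goes at most 41.7 mm and 7.16 degrees, less where a joint would pass 70% of its speed; a pose out of reach is approached as far as the arm can. A call is refused whole if a number of a shift passes 4.17 or a number of a turn 7.16, either way. A call with a gripper value outside its range is refused whole. "gripper" is the opening, from -1 (shut) to 1 (fully open), set as the call begins (left out, the last holds). The fingers move at their own pace and stop on an object; "squeeze" is the grip in N (left out, the last holds). Time passes only in rows, so rows that do not move let the fingers close. It gives the time, the measured TCP pose, the force, the opening and the grip force at its end, in the units of the state.
- monitor.read_state(): the state, without advancing time (a new reading comes with each control period).
- eyes.read_camera(name): name is "side" or "top"; returns the picture (480x640x3 uint8, blue, green, red); there is no depth.
- eyes.camera_model(name): a dict with "fx", "fy", "cx", "cy" (pixels), "rvec" (rotation vector, rad) and "tvec" (3), from world to camera coordinates, as OpenCV has them. Camera axes: x right, y down, z forward; pixel columns grow to the right and rows downward; lengths in m; the calibration is good to about 2 mm. A picture is of the moment at which its call begins. camera_model takes no time and is no camera call.
- ticket.close_job(): hands the job in; it is judged then, once.
The state is a dict: "t": time; "q": joint angles; "dq": joint speeds; "joint_torque": joint torques, N m; "tool_pos": TCP position; "orientation": TCP orientation; "force": force on the tool from outside, world axes, zero at the start; "wrist_torque": the same for the moment, N m; "opening": finger opening in m; "gripper_force": force on a finger pad.
Only numpy, scipy, OpenCV 4.12 (cv2) and the standard library are available. Lean on these libraries where they do the work, as an engineer would, in place of code of your own. Each camera call takes 0.05 s, during which the arm holds its last target. There are 200 camera calls.

## Working session

There is one attempt and no reset: what is moved stays moved. The work goes in short steps, Python scripts to look and compute and a tool call to move; the robot and the scene stay as the last step left them, time stands still between calls to the robot, and variables do not carry over. Pictures are saved under pics/ and viewed, at most 10 in all, crops included, and the job is handed in when it is done.

Besides the shell and the picture viewer there is one more tool, called after "Emit:" by a JSON object that holds its "fn" and its "kwargs". arm_command: Moves the arm, as the interface text tells. Its arguments: {"type":"object","properties":{"deltas":{"type":"array"},"gripper":{"type":"number"},"squeeze":{"type":"number"}},"required":["deltas"]}

```bash
mkdir -p pics; ls
python3 - <<'E'
from plant import monitor, eyes
import cv2
print(monitor.read_state())
for n in("top","side"):
    cv2.imwrite(f"pics/{n}0.png",eyes.read_camera(n)); print(n,eyes.camera_model(n))
E
```

```text
pics
{'t': 0.0, 'q': array([-1.29340721e+00,  1.31156056e-01,  1.48929745e+00, -2.57729791e-06,
        1.52298246e+00, -8.53718210e-02]), 'dq': array([-6.91912619e-04,  5.52548402e-04,  2.81829780e-05, -9.07534092e-04,
        1.23595626e-04, -7.80202453e-04]), 'joint_torque': array([-3.72037484e-04, -5.59848726e+01, -4.91762638e+01,  7.67915184e-02,
        3.59352725e-02, -1.54548229e-04]), 'tool_pos': array([ 0.21279213, -0.56038475,  0.21758052]), 'orientation': array([-3.08825221e+00, -5.66373516e-01,  2.81423980e-04]), 'force': array([-0.73442559, -0.49844497, -0.07125576]), 'wrist_torque': array([-0.0005105 ,  0.05399337, -0.0271714 ]), 'gripper_force': 0.0, 'opening': 0.09283933937036346}
top {'fx': 530.4113866274947, 'fy': 530.4113866274947, 'cx': 310.22364494749604, 'cy': 237.90697958828784, 'rvec': array([ 2.1384112 , -2.19832755,  0.12180386]), 'tvec': array([0.03175188, 0.57000766, 0.98522271])}
side {'fx': 483.8900129932527, 'fy': 483.8900129932527, 'cx': 325.6577286900566, 'cy': 235.49444640968613, 'rvec': array([ 0.26552005, -2.68034257,  1.40659413]), 'tvec': array([0.53494637, 0.10678913, 0.68754992])}
```

View pics/top0.png

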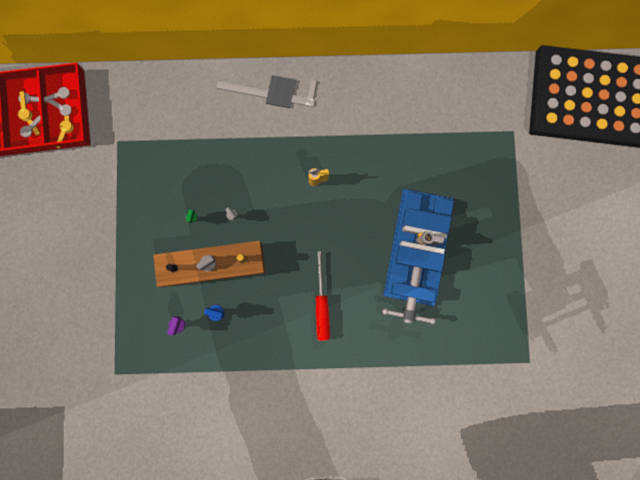

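View pics/side0.png

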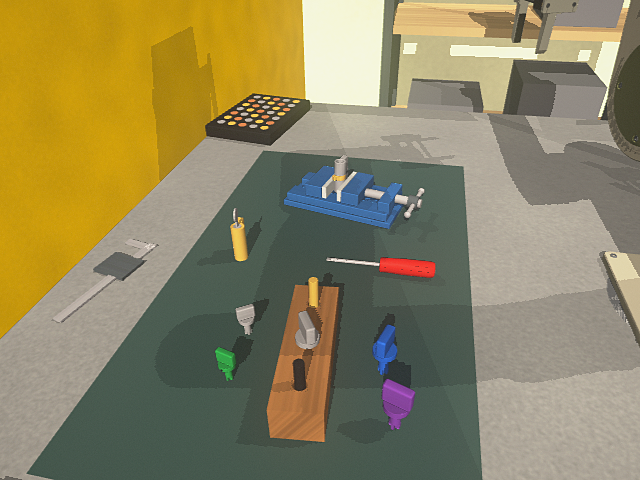

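The top view shows the grey thumbturn in the block's middle hole at about (206,263), with a smaller grey one loose at (231,213). The cylinder in the vice is at about (428,237). In the side view the thumbturn is at (308,330) and the cylinder top at (341,160). I'll enlarge these.

```bash
cat > h.py <<'E'
import cv2,numpy as np
from plant import monitor,eyes
C={n:eyes.camera_model(n) for n in("top","side")}
def K(n): c=C[n]; return np.array([[c["fx"],0,c["cx"]],[0,c["fy"],c["cy"]],[0,0,1]])
def R(n): return cv2.Rodrigues(C[n]["rvec"])[0]
def P(n): return K(n)@np.c_[R(n),C[n]["tvec"]]
def ray(n,uv,z):
    o=-R(n).T@C[n]["tvec"]; d=R(n).T@np.linalg.inv(K(n))@[*uv,1.]
    return o+d*(z-o[2])/d[2]
def proj(n,p): q=P(n)@[*p,1.]; return q[:2]/q[2]
def tri(a,b):
    q=cv2.triangulatePoints(P("top"),P("side"),np.array(a,float).reshape(2,1),np.array(b,float).reshape(2,1)).ravel(); p=q[:3]/q[3]
    return p,proj("top",p)-a,proj("side",p)-b
def crop(im,x,y,w,h,s): return cv2.resize(im[y:y+h,x:x+w],None,fx=s,fy=s,interpolation=cv2.INTER_CUBIC)
E
python3 - <<'E'
from h import *
t=cv2.imread("pics/top0.png");s=cv2.imread("pics/side0.png")
m=np.vstack([np.hstack([crop(t,186,243,40,30,10),crop(t,408,222,40,30,10)]),np.hstack([crop(s,288,303,40,60,5),np.zeros((300,200,3),np.uint8),crop(s,311,145,60,45,6.6667)])])
cv2.imwrite("pics/m.png",m)
E
```

```text
(no output)
```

View pics/m.png

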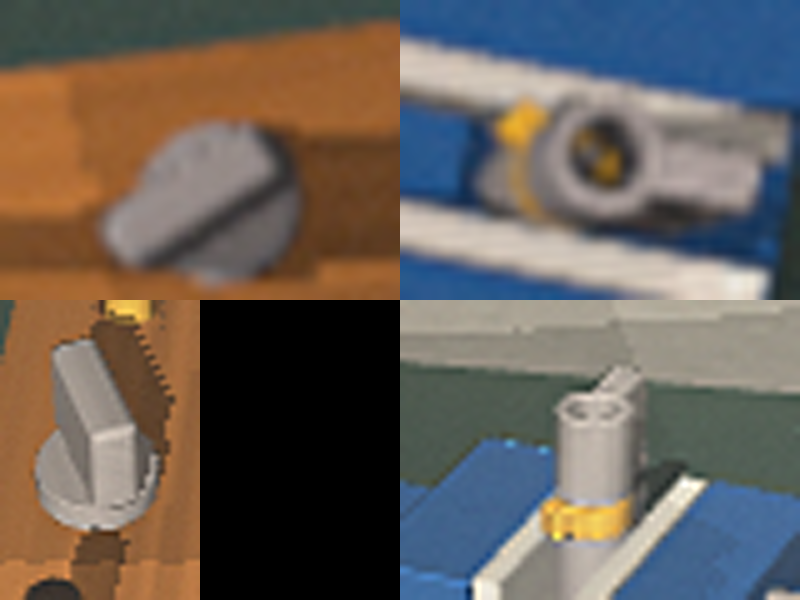

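Run:
```python
from h import *
np.set_printoptions(precision=4,suppress=True)
T=lambda x,y:(186+(x+.5)/10-.5,243+(y+.5)/10-.5)
V=lambda x,y:(408+(x-400+.5)/10-.5,222+(y+.5)/10-.5)
S=lambda x,y:(288+(x+.5)/5-.5,303+(y-300+.5)/5-.5)
W=lambda x,y:(311+(x-400+.5)/6.667-.5,145+(y-300+.5)/6.667-.5)
print("mouth tri",tri(V(603,157),W(597,408)), ray("top",V(603,157),.09),ray("side",W(597,408),.09))
nt=ray("top",V(517,118),.064); nt2=ray("top",V(517,118),.060); print("nose tip",nt,nt2)
print("nose tip side",ray("side",W(545,515),.064))
c=[S(53,350),S(95,341),S(135,427),S(91,433)]
q=np.array([ray("side",p,.084) for p in c]);print("plate corners",q,"c",q.mean(0))
print("sizes",np.linalg.norm(q-np.roll(q,-1,0),axis=1))
for p in q:
    a=proj("top",p); print("top crop", (a-[186,243]+.5)*10-.5)
d1=q[3]-q[0];d2=q[2]-q[1];print([np.degrees(np.arctan2(d[1],d[0])) for d in(d1,d2)])
# collar centre from the side/top ellipse
print("collar top",ray("top",T(222,203),.058), ray("side",S(98,472),.058))
for n,p in(("block",(155,257)),("block",(262,242)),("b",(264,272)),("b",(159,287))): print(ray("top",p,.05)[:2])
for p in((401,191),(453,199),(436,305),(384,296)): print("vice",ray("top",p,.02)[:2])
print("fin end",ray("top",V(762,182),.09))
```

```text
mouth tri (array([ 0.5589, -0.1954,  0.0921]), array([0.0491, 0.2884]), array([-0.3437, -0.0288])) [ 0.5596 -0.1958  0.09  ] [ 0.559  -0.1996  0.09  ]
nose tip [ 0.57   -0.1862  0.064 ] [ 0.5705 -0.187   0.06  ]
nose tip side [ 0.5706 -0.1834  0.064 ]
plate corners [[0.5376 0.1985 0.084 ]
 [0.5286 0.1936 0.084 ]
 [0.5131 0.2193 0.084 ]
 [0.5225 0.223  0.084 ]] c [0.5255 0.2086 0.084 ]
sizes [0.0103 0.03   0.0101 0.0289]
top crop [242.7384 131.1547]
top crop [270.1677 180.397 ]
top crop [128.1707 270.3722]
top crop [107.058  218.7741]
[np.float64(121.68997124748364), np.float64(121.14946274908132)]
collar top [0.5265 0.2072 0.058 ] [0.5247 0.2105 0.058 ]
[0.5407 0.3071]
[0.5633 0.1068]
[0.507  0.1041]
[0.4846 0.2995]
vice [ 0.6591 -0.164 ]
vice [ 0.6405 -0.2649]
vice [ 0.4363 -0.2207]
vice [ 0.4562 -0.1221]
fin end [ 0.5543 -0.2242  0.09  ]
```

The mouth triangulates to z = 92 mm (should be 90). The plate direction is 121.5°, which is 25° off the block's length and fits the text. The nose points to about 46°. Moving above the thumbturn now.

Emit:
{"fn": "arm_command", "kwargs": {"deltas": [[[1.3,3.2,0,0,0,4.2],[1.3,3.2,0,0,0,4.2],[1.3,3.2,0,0,0,4.2],[1.3,3.2,0,0,0,4.2],[1.3,3.2,0,0,0,4.2],[1.3,3.2,0,0,0,4.2],[1.3,3.2,0,0,0,4.2],[1.3,3.2,0,0,0,4.2],[1.3,3.2,0,0,0,4.2],[1.3,3.2,0,0,0,4.2],[1.3,3.2,0,0,0,4.2],[1.3,3.2,0,0,0,4.2]]], "gripper": 0}}

```text
t: 1.1
tool_pos: [0.369, -0.1752, 0.2184]
orientation: [-2.552, -1.833, 0.0]
force: [0.5, -0.6, -0.0]
opening: 0.0467
gripper_force: 0.0
```

Emit:
{"fn": "arm_command", "kwargs": {"deltas": [[[1.3,3.2,0,0,0,4.2],[1.3,3.2,0,0,0,4.2],[1.3,3.2,0,0,0,4.2],[1.3,3.2,0,0,0,4.2],[1.3,3.2,0,0,0,4.2],[1.3,3.2,0,0,0,4.2],[1.3,3.2,0,0,0,4.2],[1.3,3.2,0,0,0,4.2],[1.3,3.2,0,0,0,4.2],[1.3,3.2,0,0,0,4.2],[1.3,3.2,0,0,0,4.2],[1.3,3.2,0,0,0,4.2]]]}}

```text
t: 2.1
tool_pos: [0.525, 0.2088, 0.2181]
orientation: [-1.527, -2.745, 0.001]
force: [0.3, -0.6, 1.1]
opening: 0.0462
gripper_force: 0.0
```

Emit:
{"fn": "arm_command", "kwargs": {"deltas": [[[0,0,-3,0,0,0],[0,0,-3,0,0,0],[0,0,0,0,0,0],[0,0,0,0,0,0]]]}}

```text
t: 2.43
tool_pos: [0.523, 0.2066, 0.1564]
orientation: [-1.531, -2.739, 0.006]
force: [0.6, 0.1, 0.6]
opening: 0.0466
gripper_force: 0.0
```

```bash
cat >> h.py <<'E'
def yaw(s):
    r=cv2.Rodrigues(np.array(s["orientation"]))[0]; return np.degrees(np.arctan2(r[1,1],r[0,1])), r[:,2]
E
python3 - <<'E'
from h import *
s=monitor.read_state();print(s["t"],s["tool_pos"],yaw(s),s["q"],s["force"])
cv2.imwrite("pics/side1.png",crop(eyes.read_camera("side"),220,240,160,120,5))
E
```

```text
2.4333 [0.52298047 0.20657218 0.1564449 ] (np.float64(31.595491565454292), array([-0.00536752, -0.00161072, -0.9999843 ])) [ 2.85023790e-01  7.18850351e-02  1.66519972e+00 -3.69678635e-05
  1.41011180e+00 -2.66411650e-01] [0.62212128 0.12432801 0.63360252]
```

View pics/side1.png

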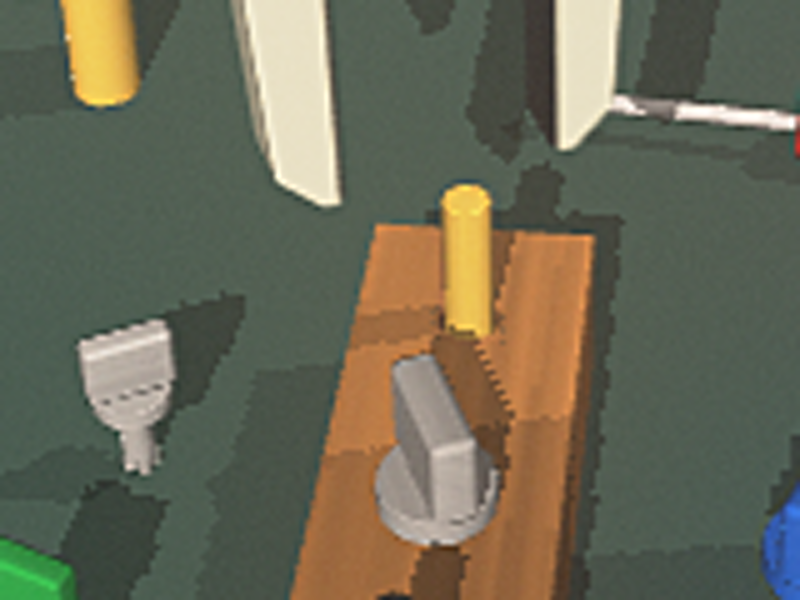

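The side crop shows the open fingers either side of and above the thumbturn, with the brass rod clear. Descending.

Emit:
{"fn": "arm_command", "kwargs": {"deltas": [[[0.1,0.1,-2,0,0,0],[0.1,0.1,-2,0,0,0],[0,0,-2,0,0,0],[0,0,-1.5,0,0,0],[0,0,-1,0,0,0],[0,0,0,0,0,0],[0,0,0,0,0,0],[0,0,0,0,0,0]]]}}

```text
t: 3.15
tool_pos: [0.5283, 0.2093, 0.0758]
orientation: [1.532, 2.74, 0.003]
force: [-0.2, -0.2, 0.7]
opening: 0.0467
gripper_force: 0.0
```

Emit:
{"fn": "arm_command", "kwargs": {"deltas": [[[-0.1,0,-0.7,0,0,0],[0,0,-0.5,0,0,0],[0,0,0,0,0,0],[0,0,0,0,0,0],[0,0,0,0,0,0]]]}}

```text
t: 3.57
tool_pos: [0.5259, 0.2091, 0.0616]
orientation: [-1.533, -2.742, 0.0]
force: [0.3, 0.4, 0.5]
opening: 0.0468
gripper_force: 0.0
```

Run:
```python
from h import *
for i in range(2):
    im=eyes.read_camera("side");s=monitor.read_state();print(s["tool_pos"],yaw(s),s["force"])
a=crop(im,280,270,70,90,6);t=eyes.read_camera("top");b=crop(t,176,235,36,54,10)
cv2.imwrite("pics/g1.png",np.hstack([a,b[:540]]))
```

```text
[0.52600699 0.20911276 0.06175208] (np.float64(31.591955940216994), array([ 6.83830656e-05,  9.96444538e-06, -9.99999998e-01])) [0.83530729 0.27224657 0.22607222]
[0.52607543 0.20912396 0.06182648] (np.float64(31.589525848885895), array([ 2.21963666e-04,  5.62598331e-05, -9.99999974e-01])) [0.86908017 0.60611495 0.14609752]
```

View pics/g1.png

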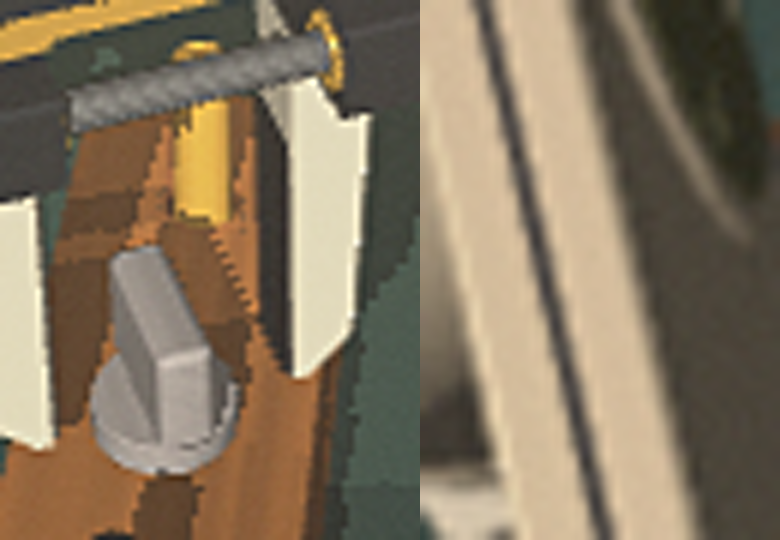

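The fingers straddle the plate symmetrically, with the left tip at about (40,445) and the right at (300,375) in the side crop. Closing.

Emit:
{"fn": "arm_command", "kwargs": {"deltas": [[[0,0,-0.2,0,0,0],[0,0,0,0,0,0],[0,0,0,0,0,0],[0,0,0,0,0,0],[0,0,0,0,0,0],[0,0,0,0,0,0],[0,0,0,0,0,0],[0,0,0,0,0,0],[0,0,0,0,0,0],[0,0,0,0,0,0]]], "gripper": -1, "squeeze": 50}}

```text
t: 4.55
tool_pos: [0.526, 0.2091, 0.0597]
orientation: [1.533, 2.742, 0.0]
force: [-0.2, -0.2, -1.1]
opening: 0.0118
gripper_force: 50.0
```

Emit:
{"fn": "arm_command", "kwargs": {"deltas": [[[0,0,1,0,0,0],[0,0,2,0,0,0],[0,0,3,0,0,0],[0,0,3,0,0,0],[0.2,-2,1.5,0,0,1.2],[0.2,-3,0,0,0,1.2],[0.2,-3,0,0,0,1.2],[0.2,-3,0,0,0,1.2],[0.3,-3,0,0,0,1.2],[0.3,-3,0,0,0,1.2],[0.3,-3,0,0,0,1.2],[0.3,-3,0,0,0,1.2]]]}}

```text
t: 5.55
tool_pos: [0.5458, -0.0224, 0.1654]
orientation: [1.296, 2.861, 0.0]
force: [1.0, 0.1, -1.2]
opening: 0.0113
gripper_force: 50.0
```

Emit:
{"fn": "arm_command", "kwargs": {"deltas": [[[0.3,-3,0,0,0,1.2],[0.3,-3,0,0,0,1.2],[0.3,-3,0,0,0,1.2],[0.3,-3,0,0,0,1.2],[0.2,-3,0,0,0,0],[0.2,-2,0,0,0,0],[0,-0.6,0,0,0,0],[0,0,-1,0,0,0],[0,0,-1,0,0,0],[0,0,0,0,0,0],[0,0,0,0,0,0],[0,0,0,0,0,0]]]}}

```text
t: 6.55
tool_pos: [0.5618, -0.1956, 0.1443]
orientation: [-1.175, -2.913, -0.0]
force: [-1.0, -0.4, -0.6]
opening: 0.0117
gripper_force: 50.0
```

Run:
```python
from h import *
im=eyes.read_camera("side");t=eyes.read_camera("top")
for i in range(1):
    s=monitor.read_state();print(s["t"],s["tool_pos"],yaw(s),s["force"],s["q"],s["opening"])
cv2.imwrite("pics/s2raw.png",im)
cv2.imwrite("pics/v2.png",np.hstack([crop(im,305,110,80,100,5),crop(t,388,197,80,100,5)]))
```

```text
6.65 [ 0.56226823 -0.19618305  0.14502914] (np.float64(46.05177369843014), array([ 4.83987489e-04, -1.45815799e-04, -9.99999872e-01])) [ 0.15358773  0.79539754 -2.31958335] [-4.21830977e-01  1.62552304e-01  1.58855989e+00  6.62054165e-05
  1.38997919e+00 -1.22559789e+00] 0.011826630750805736
```

View pics/v2.png

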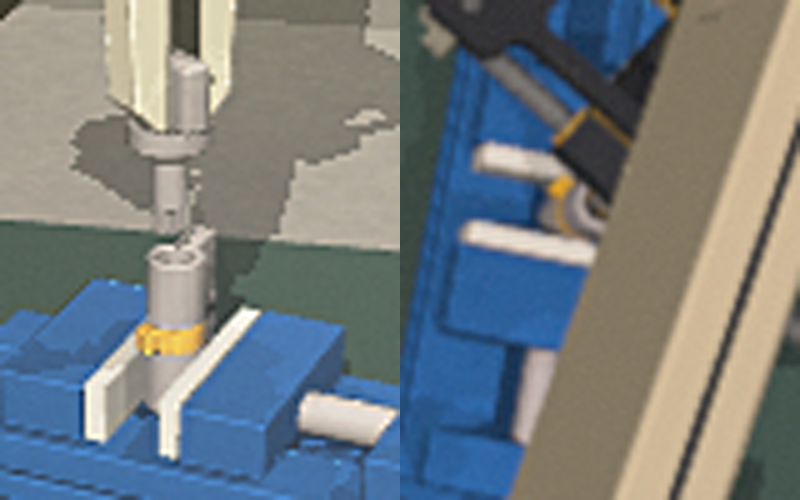

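In the side crop the shaft tip sits above the mouth, at (171,228) against (175,258). The top view of the mouth is hidden by the gripper. I'll measure the edges numerically.

Run:
```python
from h import *
np.set_printoptions(precision=2,suppress=True)
im=cv2.imread("pics/s2raw.png");g=cv2.cvtColor(im,cv2.COLOR_BGR2GRAY)
for r in (139,143,147,150,152,154,155,156,157,158,160,162,164,168,170): print(r,g[r,329:354])
T=np.array([.5623,-.1962,.1450]); tip=T+[0,0,-.0437]; m=np.array([.559,-.1965,.09])
print("tip",proj("side",tip),"col",proj("side",T+[0,0,-.0097]),"mouth",proj("side",m))
for d in np.eye(3)*.001: print(proj("side",m+d)-proj("side",m))
```

```text
139 [116 114 124 152 168 175 183 182 183 184 182 180 175 170 165 160 144 127
 125 130 129 129 128 127 128]
143 [115 116 115 114 116 113 106 162 191 196 192 185 159 115 125 124 122 123
 127 126 126 124 123 126 127]
147 [114 115 115 114 114 115 108 157 178 182 184 173 158 107 103 183 137 124
 126 128 126 124 128 125 125]
150 [167 173 117 109 109 108 103 156 182 184 182 181 159 143 168 119 122 125
 124 124 122 123 124 126 127]
152 [163 164 163 165 165 169 126 146 167 116  99 151 149 166 115 108 110 123
 123 124 124 122 123 124 124]
154 [168 166 165 164 165 168 158 149 161 169 148 159 153 167 115 102 105 121
 122 124 125 125 123 124 124]
155 [148 169 172 172 172 175 148 157 165 171 151 163 155 139 144 175 184 123
 138 122 121 127 124 124 121]
156 [ 83  84  81  83 104 105 105 130 165 139 153 127 103 150 127 191 197 214
 187 131 123 128 129 129 127]
157 [ 93  93  94  91  90  90  90  87  80  83  81  74 147 136 205 206 209 175
 129  88  98 102 101 112 114]
158 [ 94  95  94  96  95  91  86  83  80  75  69 128 130 125 200 215 182 127
 127  82  73  76  77  77  77]
160 [ 94  93  94  95  90 103 182 180 151 170 186 186 190 168 176 210 165 128
 113  76  77  83  81  80  83]
162 [ 92  94  95  96  91  92 180 191 159 139 179 182 153 152 190 210 151 127
 114  80  74  81  81  80  85]
164 [ 93  94  94  92  89  98 148 163 177 174 178 182 179 174 179 158 135 107
  95  76  76  74  79  80  77]
168 [109 109 109 108 106 105 151 169 185 182 186 188 184 177 174 156 121 101
 145  88  71  72  95 103 102]
170 [109 110 110 110 109 112 154 170 184 184 183 188 180 174 174 149 118  93
  87  76  71  74  72  68  67]
tip [338.06 155.8 ] col [338.15 138.36] mouth [339.83 161.5 ]
[-0.53 -0.04]
[-0.1   0.24]
[ 0.   -0.49]
```

Side-view offsets between prediction and observation are the same for the tip and the mouth (+0.5, −0.9 px). The target is therefore TCP (0.559, −0.1963), so I shift −3.3 mm in x and lower slowly.

Emit:
{"fn": "arm_command", "kwargs": {"deltas": [[[-0.33,0,0,0,0,0],[0,0,0,0,0,0],[0,0,-0.4,0,0,0],[0,0,-0.4,0,0,0],[0,0,-0.3,0,0,0],[0,0,-0.3,0,0,0],[0,0,-0.2,0,0,0],[0,0,0,0,0,0],[0,0,0,0,0,0]]]}}

```text
t: 7.4
tool_pos: [0.5587, -0.1968, 0.1284]
orientation: [-1.177, -2.912, -0.0]
force: [1.6, -0.2, -0.8]
opening: 0.0116
gripper_force: 50.0
```

No contact force with the tip about 5 mm inside the mouth, so it is in the bore. Continuing to just above the cam.

Emit:
{"fn": "arm_command", "kwargs": {"deltas": [[[0,0,-0.3,0,0,0],[0,0,-0.3,0,0,0],[0,0,-0.3,0,0,0],[0,0,-0.3,0,0,0],[0,0,-0.3,0,0,0],[0,0,-0.2,0,0,0],[0,0,0,0,0,0],[0,0,0,0,0,0]]]}}

```text
t: 8.07
tool_pos: [0.5586, -0.1968, 0.1113]
orientation: [-1.177, -2.912, -0.0]
force: [1.5, 1.0, -2.5]
opening: 0.0114
gripper_force: 50.0
```

Emit:
{"fn": "arm_command", "kwargs": {"deltas": [[[0,0,-0.2,0,0,0],[0,0,-0.2,0,0,0],[0,0,-0.1,0,0,0],[0,0,-0.1,0,0,0],[0,0,0,0,0,0],[0,0,0,0,0,0]]]}}

```text
t: 8.57
tool_pos: [0.5587, -0.1969, 0.1056]
orientation: [1.177, 2.913, 0.0]
force: [2.0, 0.6, -2.0]
opening: 0.0116
gripper_force: 50.0
```

Emit:
{"fn": "arm_command", "kwargs": {"deltas": [[[0,0,-0.15,0,0,0],[0,0,-0.1,0,0,0],[0,0,0,0,0,0],[0,0,0,0,0,0],[0,0,0,0,0,0]]]}}

```text
t: 8.98
tool_pos: [0.5588, -0.197, 0.1034]
orientation: [1.177, 2.912, -0.0]
force: [1.7, 1.3, 2.4]
opening: 0.0115
gripper_force: 50.0
```

Force rises by about 4 N at z = 0.1034, which matches the meshed plunger contact expected at 0.1037. Pressing on.

Emit:
{"fn": "arm_command", "kwargs": {"deltas": [[[0,0,-0.1,0,0,0],[0,0,-0.1,0,0,0],[0,0,-0.1,0,0,0],[0,0,0,0,0,0],[0,0,0,0,0,0],[0,0,0,0,0,0]]]}}

```text
t: 9.48
tool_pos: [0.5588, -0.1971, 0.1005]
orientation: [1.177, 2.912, -0.0]
force: [0.2, 1.5, 5.4]
opening: 0.0114
gripper_force: 50.0
```

Emit:
{"fn": "arm_command", "kwargs": {"deltas": [[[0,0,-0.1,0,0,0],[0,0,-0.05,0,0,0],[0,0,0,0,0,0],[0,0,0,0,0,0],[0,0,0,0,0,0]]]}}

```text
t: 9.9
tool_pos: [0.5589, -0.1971, 0.0997]
orientation: [1.177, 2.912, -0.0]
force: [-2.0, 1.8, 9.3]
opening: 0.0113
gripper_force: 50.0
```

Emit:
{"fn": "arm_command", "kwargs": {"deltas": [[[0,0,-0.1,0,0,0],[0,0,-0.05,0,0,0],[0,0,0,0,0,0],[0,0,0,0,0,0],[0,0,0,0,0,0],[0,0,0,0,0,0]]]}}

```text
t: 10.4
tool_pos: [0.559, -0.1971, 0.0996]
orientation: [1.177, 2.912, -0.0]
force: [-7.4, 4.4, 19.0]
opening: 0.0116
gripper_force: 50.0
```

Run:
```python
from h import *
im=eyes.read_camera("side");s=monitor.read_state();print(s["t"],s["tool_pos"],s["force"],s["wrist_torque"])
cv2.imwrite("pics/f.png",np.hstack([crop(im,310,120,60,75,7)]))
```

```text
10.45 [ 0.55899452 -0.19713783  0.09958784] [-7.06491155  4.95577023 19.19325571] [ 0.83211313  1.21621711 -0.0234706 ]
```

View pics/f.png

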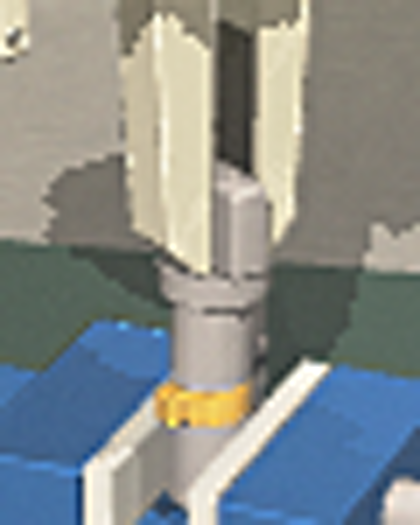

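The collar is seated on the barrel's end face, with its lower edge at about row 300 of the crop and no gap. The stop is hard (+10 N over 0.1 mm) at the predicted height, after the 4→8 N spring rise. Handing in.

```bash
python3 -c "
from plant import ticket
print(ticket.close_job())"
```

```text
the job is handed in; nothing more can be done
None
```

The thumbturn is meshed with the cam and pushed fully home in the cylinder, still gripped at 50 N and pressed down with about 19 N; I handed the job in at about 10.5 s, and the verdict was not shown.

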